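# Tag out and uncouple the drawbar

## Robot

A 7-joint arm with a two-finger parallel gripper is mounted at the origin on the work surface. World frame = base frame: x ahead of the robot, y to its left, z up, the work surface at z = 0. Lengths are in m, angles in rad, forces in N, time in s.
With the tool pointing down it reaches from about 0.4 to 0.9 m from the base axis. Payload 5.5 kg.
Tool frame: the origin (TCP) lies midway between the tips of the shut fingers; the grasp point (between the pads) lies 19 mm behind it (manip.grip_depth is the distance from the TCP to the grasp point, in m); z points along the fingers, x is the direction in which the jaws open and shut, and the axes are right-handed (so a half turn about z gives the same grasp; the last joint's range is limited). The gripper opens to 92 mm and grips with 3 to 60 N. Pads are 19 mm wide; open, the fingers measure 130 mm over their backs; the gripper's body (75 mm by 190 mm) begins 47 mm behind the grasp point.
Start: joints at [-0.851, 0.501, -0.427, 1.55, 0.221, 1.138, -0.21], TCP at [0.287, 0.583, 0.227] pointing down, gripper open.
Joint ranges: [-2.88, 2.88], [-0.31, 2.03], [-1.54, 1.56], [0.2, 2.42], [-1.41, 4.55], [0.19, 2.02], [-2.57, 2.57]. Speed limits (rad/s): [2.57, 2.57, 3.14, 3.14, 3.14, 3.14, 3.14].

## Interface

Orientations are given as a unit quaternion [x, y, z, w].
In Python, from bench import manip, effector, viewer gives the robot as it stands. Calls block until the motion is done:
- manip.move_pose(position, orientation): joint-space move of the TCP to a pose.
- manip.servo_line(position, ori=None, vel=0.15): straight line of the TCP; ori=None keeps the orientation; vel is the mean speed in m/s.
- manip.movej(angles): joint-space move.
- effector.open_jaws() and effector.close(f_grip=None): open the fingers fully, or close them until they stop; f_grip is the grip in N (None keeps the last).
- manip.sleep(seconds).
- manip.solve_ik(position, orientation): joint angles nearest the present ones, or None.
- viewer.get_image(name): name is "scene" or "top" or "wrist"; returns the picture (420x560x3 uint8, red, green, blue); there is no depth.
- viewer.get_calibration(name): a dict with "vfov" (degrees; the focal length in pixels is half the picture's height over the tangent of half this angle, whatever the lens; pixels are square), "cx", "cy" (the principal point, pixels), "eye" and "attitude" of the camera in the world. Camera axes: x right, y down, z forward; pixel columns grow to the right and rows downward; lengths in m; the calibration is good to about 2 mm. A picture is of the moment at which its call begins: read the wrist's pose just before it. get_calibration takes no time and is no camera call; for the wrist camera it gives the pose at the moment of the call.
A pose or a line that the arm cannot do raises manip.PlanningError and nothing moves.
- manip.hand_in(): hands the job in, once; it reports no verdict.
Readings, each from a call of its own:
- manip.current_clock(): time.
- manip.current_q(): joint angles.
- manip.current_joint_velocities(): joint speeds.
- manip.current_tau(): joint torques, N m.
- manip.current_tool_pos(): TCP position.
- manip.current_tcp_rot(): TCP orientation.
- manip.current_force(): force on the tool from outside, world axes, zero at the start.
- manip.current_wrist_torque(): the same for the moment, N m.
- manip.current_finger_gap(): finger opening in m.
Only numpy, scipy, OpenCV 4.12 (cv2) and the standard library are available. Lean on these libraries where they do the work, as an engineer would, in place of code of your own. Each camera call takes 0.05 s, during which the arm holds its last target. There are 200 camera calls.

## Task

Tag out and uncouple the drawbar on the bench: take the steel tag hanger out of its slotted block, hook it over the horizontal rail near the rail's end that is farther from the hitch (at least 8 cm short of the pointed marker), slide it along the rail, without unhooking it, until it is centred at the marker, and let go of it. Then take the hitch's spring latch by its knobbed bar, pull it fully out sideways, away from the coupler, and while it is out lift the tongue off the ball, to some 8 cm up. Finish while holding the tongue raised and still, do not set it down or let go; leave the tag hanging at the marker and the other loose things where they are.

Things in the scene. Friction and masses are not known exactly. Their poses are not given: they have to be found in the camera images.
- tag_grip (a point): Middle of the flat upright grip tab on top of the loose steel tag hanger (0.16 to 0.26 kg); tab 12 mm thick along its x, 30 mm wide along y; this point is 22 mm below the tab's top, 27 mm above the roof of the hook. z up, y across the plate. It starts standing upright in the rack's slot, 40 mm deep: pull it straight up.
- tag_hook (a point): Point in the hanger's hook that lies on the rail's centre line when hung, 40 mm straight below tag_grip. Inverted-V roof, 30 mm inside along x; strap on its -x side; a lip on its +x side ends 14 mm below this point. It opens only to its +x, by the gap from lip to plate top (50 mm below this point). Bring it in level, this point 32 mm above the rail's centre, then lower; it centres itself.
- rack: Fixed grey slotted block in which the hanger starts, 92 mm long (y) x 29 mm x 50 mm high on a 70 x 92 mm foot; origin under its centre.
- rail_mid (a point): Middle of the fixed level steel rail's centre line, 165 mm above the bench; a round bar 12 mm in diameter, 155 mm either way along this point's y to end posts with balls 22 mm across. x points away from the robot (within 0.2 rad). Its +y end is the one farther from the hitch.
- mark_tip (a point): Tip of the fixed pointed marker, a dark steel upright with a cone, standing 45 mm beyond the rail (rail's +x), 127 mm tall, 38 mm below the rail's centre line; 20 to 90 mm from the rail's middle towards its -y end. Axes as the rail's. The tag is at the mark when tag_hook has the same place along y as this tip.
- ball_top (a point): Top of the fixed hitch ball (50 mm in diameter), 90 mm above the bench, hidden under the coupler while coupled. Axes of the hitch: x points along the tongue from ball to hinge, z up. The tongue's hinge pin lies level along y, 230 mm from the ball along x, 82 mm above the bench.
- tongue (a joint): Angle of the tongue about the hinge pin, rad: 0 = coupled, on the ball; grows as the ball end rises, to 0.7. 0.36 is 80 mm up at the ball end. The tongue weighs about 0.8 kg and falls back unless held.
- coupler (a point): Centre of the top face of the coupler, the dark steel box 86 x 76 x 42 mm at the free end of the tongue over the ball; 104 mm above the bench while coupled. Moves with the tongue.
- latch_bar (a point): Middle of the latch's round bar, 14 mm in diameter, level along the hitch's y, sticking out of the coupler's side to the hitch's -y, 74 mm above the bench. Free for 52 mm, from the coupler's side to an end flange 32 mm across, 8 mm thick. Grip across it, fingers apart along the hitch's x. Rises with the tongue on an arc of radius 230 mm about the hinge; the bar may turn in the fingers.
- latch (a joint): How far the latch is pulled out, m: 0 = shut, to 0.020 = stop, along the hitch's -y. A spring pulls it back with 4.5 N at the start to 10.5 N at the stop. The tongue is locked to the ball until it is pulled out by 13 mm, and must be lifted while it is held out; the tongue can be lifted by this same bar.
- tag: The tag hanger as a whole: under the hook hangs a plate 6 x 70 x 70 mm; origin at the middle of the plate's lower edge, 122 mm below tag_hook. z up along the hanger, y across the plate, x to the hook's open side.
- offcut: loose wooden offcut 70 x 30 x 22 mm lying flat; to be left alone
- block: loose wooden block 70 x 50 x 35 mm; to be left alone
- wrench: loose steel wrench lying flat; to be left alone
- screwdriver: loose screwdriver lying flat; to be left alone
- flange: loose saw-blade flange, a ring 90 mm across and 16 mm thick; to be left alone
- oil: loose closed oil bottle, 60 mm across, 110 mm tall; to be left alone
- knob_bolt: loose black knob with a stud, standing, 48 mm across, 55 mm tall; to be left alone
There are look-alikes about, which are no part of the job. What is shaped like the tag but blue is not meant.

How it is judged:
On the way, in this order (a step that is already met when the one before it is completed fails the run):
1. the tag is hooked on the rail on the side away from the hitch, 70 mm or more from the marker (x of tag_hook in the frame of mark_tip between -0.059 and -0.031 m and z of tag_hook in the frame of mark_tip between 0.031 and 0.047 m and angle between tag_hook's own z axis and vertical below 0.3 rad and y of tag_hook in the frame of mark_tip above 0.07 m), for 0.2 s.
2. still hooked, it slides along the rail towards the marker (x of tag_hook in the frame of mark_tip between -0.059 and -0.031 m and z of tag_hook in the frame of mark_tip between 0.031 and 0.047 m and angle between tag_hook's own z axis and vertical below 0.3 rad and y of tag_hook in the frame of mark_tip between 0.02 and 0.05 m), for 0.04 s.
3. the tag hangs at the marker within 15 mm and is let go (x of tag_hook in the frame of mark_tip between -0.059 and -0.031 m and z of tag_hook in the frame of mark_tip between 0.031 and 0.047 m and angle between tag_hook's own z axis and vertical below 0.3 rad and y of tag_hook in the frame of mark_tip between -0.015 and 0.015 m and contact force between the fingers and tag below 0.05 N), for 0.2 s.
4. the latch is pulled out 13 mm or more while the tongue is still down on the ball (value of joint latch above 0.013 m and value of joint tongue below 0.04 rad), for 0.04 s.
At the end, for the whole second after the job is handed in: The fingers hold the tongue (over 1 N) raised 0.22 rad (50 mm at the ball) or more, slower than 0.05 rad/s; the tag hangs hooked on the rail (hook within 14 mm across, 8 mm in height, tilt under 0.3 rad), within 15 mm of the marker along the rail, untouched by the fingers (all of step 3 and value of joint tongue above 0.22 rad and velocity of joint tongue between -0.05 and 0.05 rad/s and contact force between the fingers and tongue above 1 N); the arm keeps its last pose, push and grip.
It fails at once if a loose bystander is moved by more than 30 mm (distance of any of offcut, block, wrench, screwdriver, flange, oil, knob_bolt from where it was at the start of the episode above 0.03 m).
It also fails if it takes over 54 s, if anything falls off the work surface, if the arm or the gripper's body presses on something with over 40 N, if the wrist force passes 120 N, or if a joint passes its speed limit or range.

## Working session

There is one attempt and no reset: what is moved stays moved. The work goes in short steps, each a Python script; the robot and the scene stay as the last script left them, time stands still between calls to the robot, and variables do not carry over. Pictures are saved under pics/ and viewed, about 8 in all and at most 12, crops included, and the job is handed in when it is done.

```bash
ls; mkdir -p pics
python3 - <<'E'
from bench import manip, effector, viewer
import cv2
for n in ["scene","top"]:
    im=viewer.get_image(n); cv2.imwrite(f"pics/{n}0.png",im[:,:,::-1]); print(n,viewer.get_calibration(n))
print("wrist",viewer.get_calibration("wrist"),manip.current_tool_pos(),manip.current_tcp_rot(),manip.current_clock(),manip.current_finger_gap())
E
```

```text
pics
scene {'vfov': 57.930715950124124, 'cx': 276.73822077628125, 'cy': 210.46197690959977, 'eye': array([1.13177822, 0.14046205, 1.03088483]), 'attitude': array([ 0.60601797,  0.73717688, -0.2328254 , -0.18736275])}
top {'vfov': 42.431232860370415, 'cx': 288.1572949363585, 'cy': 211.65722116266946, 'eye': array([0.39203654, 0.00739212, 1.5840685 ]), 'attitude': array([ 0.71045165, -0.70222134,  0.03860227, -0.02556365])}
wrist {'vfov': 71.54939616227648, 'cx': 281.03596764113166, 'cy': 211.0387421459887, 'eye': array([0.21576572, 0.61790982, 0.38384244]), 'attitude': array([0.83918259, 0.52338516, 0.07752498, 0.12581907])} [0.28646513 0.58276714 0.22579465] [ 8.48841925e-01  5.28646030e-01 -7.59129371e-04  4.29407480e-04] 0.1 0.09171250307411163
```

View pics/scene0.png

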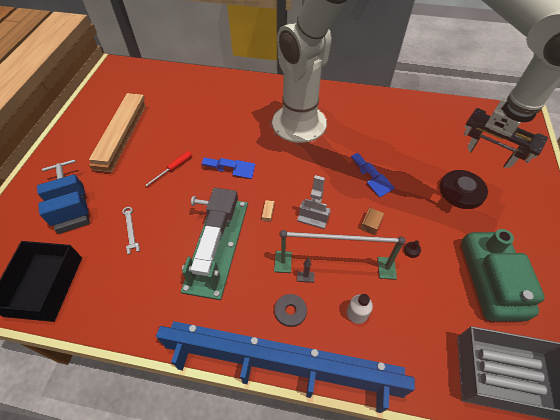

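View pics/top0.png

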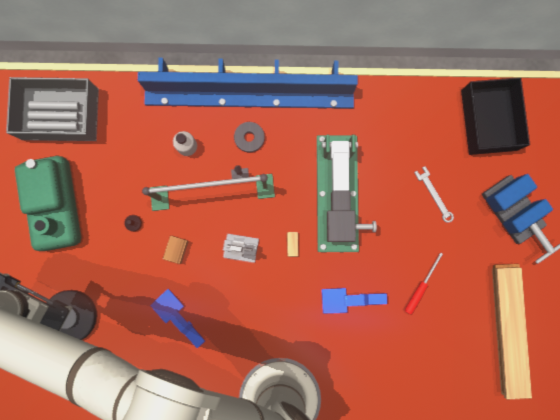

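The views show the rack with the tag at top (241,247), rail (146,191)-(264,180), marker near (238,173), and coupler (342,226) with its latch bar to the right. Next: rough positions, then a wrist look.

```bash
cat > h.py <<'E'
import numpy as np, cv2
from scipy.spatial.transform import Rotation as R
from bench import manip, effector, viewer
def ray(cal,px):
    f=210/np.tan(np.radians(cal["vfov"])/2)
    d=np.array([(px[0]-cal["cx"])/f,(px[1]-cal["cy"])/f,1])
    return np.array(cal["eye"]), R.from_quat(cal["attitude"]).apply(d)
def onz(cal,px,z):
    e,d=ray(cal,px); return e+d*(z-e[2])/d[2]
def tri(c1,p1,c2,p2):
    e1,d1=ray(c1,p1); e2,d2=ray(c2,p2)
    s=np.linalg.lstsq(np.c_[d1,-d2],e2-e1,rcond=None)[0]
    a,b=e1+s[0]*d1,e2+s[1]*d2
    return (a+b)/2, np.linalg.norm(a-b)
def down(yaw):  # tool down, tool x (jaw axis) at world yaw
    c,s=np.cos(yaw),np.sin(yaw)
    return R.from_matrix(np.array([[c,s,0],[s,-c,0],[0,0,-1]]))
def q(yaw): return down(yaw).as_quat()
E
python3 - <<'E'
from h import *
np.set_printoptions(precision=4,suppress=True)
t=viewer.get_calibration("top"); s=viewer.get_calibration("scene"); w=viewer.get_calibration("wrist")
for n,p,z in [("rail+y",(146,191),.165),("rail-y",(264,180),.165),("mark",(238,173),.127),("rack",(241,247),.06),("coup",(342,226),.104),("flange end",(375,227),.074),("offcut",(293,244),.022)]: print(n,onz(t,p,z))
print("s",[onz(s,p,z) for p,z in [((283,235),.165),((402,241),.165),((307,258),.127),((223,195),.104),((192,201),.074)]])
T=R.from_quat(manip.current_tcp_rot()); print("cam in tool",T.inv().apply(w["eye"]-manip.current_tool_pos()),(T.inv()*R.from_quat(w["attitude"])).as_matrix())
# wrist view: over tag/rail, level
for yaw in (0,np.pi):
  for p in ([.47,.1,.38],[.5,.1,.35]): print(yaw,p,manip.solve_ik(p,q(yaw)))
E
```

```text
rail+y [0.5713 0.3565 0.165 ]
rail-y [0.6047 0.0467 0.165 ]
mark [0.6286 0.1187 0.127 ]
rack [0.4296 0.1114 0.06  ]
coup [ 0.4892 -0.1675  0.104 ]
flange end [ 0.4895 -0.2638  0.074 ]
offcut [ 0.4409 -0.0357  0.022 ]
s [array([0.6178, 0.0498, 0.165 ]), array([0.5759, 0.3599, 0.165 ]), array([0.6532, 0.122 , 0.127 ]), array([ 0.4765, -0.1635,  0.104 ]), array([ 0.4966, -0.2623,  0.074 ])]
cam in tool [ 0.0001 -0.079  -0.158 ] [[ 1.      0.001   0.0005]
 [-0.0011  0.9563  0.2924]
 [-0.0002 -0.2924  0.9563]]
0 [0.47, 0.1, 0.38] [-0.1897  0.045  -0.0787  1.7572  0.0036  1.3395 -0.2692]
0 [0.5, 0.1, 0.35] [-0.165   0.1182 -0.0936  1.7436  0.0115  1.2803 -0.2612]
3.141592653589793 [0.47, 0.1, 0.38] None
3.141592653589793 [0.5, 0.1, 0.35] [ 0.8667  0.4352 -1.4468  1.7169  0.4396  1.3862  2.488 ]
```

Run:
```python
from h import *
manip.move_pose([.49,.08,.36],q(0))
c=viewer.get_calibration("wrist"); im=viewer.get_image("wrist"); cv2.imwrite("pics/w1.png",im[:,:,::-1]); np.savez("w1.npz",**c)
print(c,manip.current_clock(),manip.current_tool_pos())
```

```text
{'vfov': 71.54939616227648, 'cx': 281.03596764113166, 'cy': 211.0387421459887, 'eye': array([0.49012165, 0.16072065, 0.51766958]), 'attitude': array([ 9.89025026e-01,  1.96798211e-03, -2.59982698e-04,  1.47734751e-01])} 2.1667 [0.48982327 0.08145755 0.35955134]
```

View pics/w1.png

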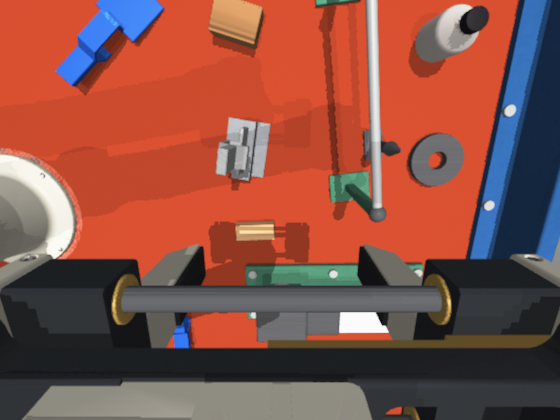

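The wrist view shows the rack and tag at (243,150), rail (372,0)-(377,213), and marker tip about (395,149). I'll enlarge that region.

Run:
```python
import cv2
im=cv2.imread("pics/w1.png")[100:225,205:405]
cv2.imwrite("pics/w1c.png",cv2.resize(im,None,fx=4,fy=4,interpolation=cv2.INTER_CUBIC))
```

```text
(no output)
```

View pics/w1c.png

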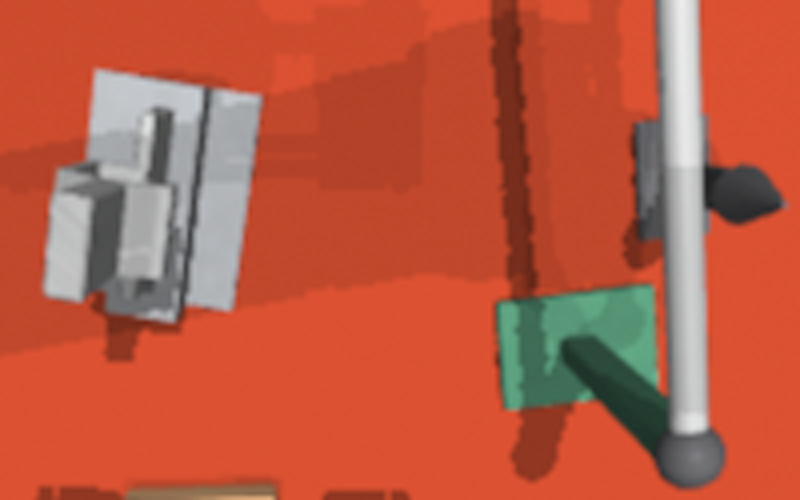

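Run:
```python
import cv2,numpy as np
from h import *
im=cv2.imread("pics/scene0.png"); 
a=cv2.resize(im[170:230,293:338],None,fx=9,fy=9,interpolation=cv2.INTER_CUBIC)  #405x540
b=cv2.resize(im[180:260,180:245],None,fx=6,fy=6,interpolation=cv2.INTER_CUBIC) #390x480
o=np.zeros((540,795,3),np.uint8); o[:540,:405]=a; o[:480,405:]=b
cv2.imwrite("pics/s1c.png",o)
```

```text
(no output)
```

View pics/s1c.png

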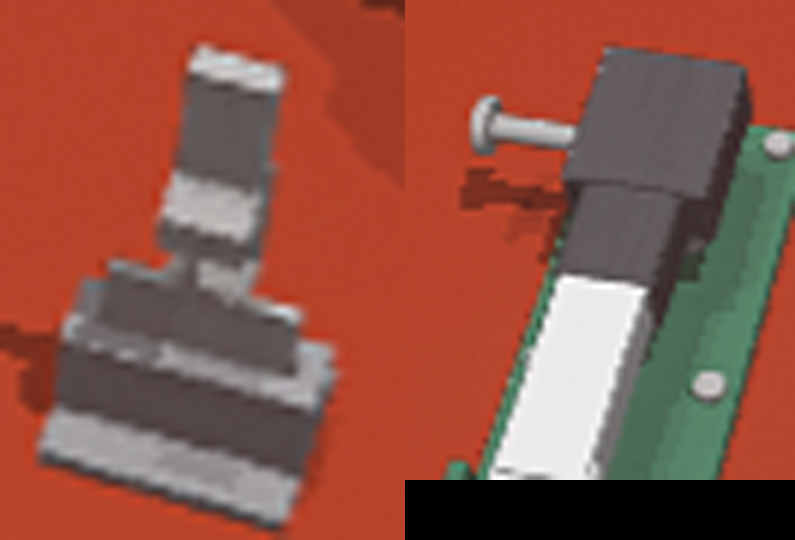

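```bash
cat > meas.py <<'E'
from h import *
np.set_printoptions(precision=4,suppress=True)
s=viewer.get_calibration("scene");t=viewer.get_calibration("top");w=dict(np.load("w1.npz"))
C=lambda x,y:(205+x/4,100+y/4)
S=lambda x,y:(293+x/9,170+y/9)
H=lambda x,y:(180+(x-405)/6,180+y/6)
print("tabtop",tri(w,C(70,245),s,S(237,68)))
P=[onz(w,C(*p),.194) for p in [(58,190),(45,293),(82,300),(95,195)]]
print(np.array(P)); v=(P[0]+P[3]-P[1]-P[2]); print("tag yaw from tab",np.arctan2(-v[0],v[1]))
F=[onz(w,C(*p),.05) for p in [(208,90),(183,320)]]; v=F[0]-F[1]; print("rack edge yaw",np.arctan2(-v[0],v[1]),v)
b=[onz(w,C(691,457),.165),onz(w,C(678,0),.165)]
v=b[1]-b[0]; print("rail",b,np.arctan2(-v[0],v[1]))
v=onz(t,(146,191),.165)-onz(t,(264,180),.165); print("top rail yaw",np.arctan2(-v[0],v[1]),np.linalg.norm(v))
print("mark",onz(w,C(783,204),.127),tri(w,C(783,204),s,(307,258)))
Q=np.array([onz(s,H(*p),.104) for p in [(610,47),(748,68),(700,197),(568,180)]]);print("coup",Q,Q.mean(0))
print("flange",onz(s,H(485,125),.074), "bar root",onz(s,H(570,137),.074))
E
python3 meas.py
python3 - <<'E'
import cv2
im=cv2.imread("pics/top0.png")
a=cv2.resize(im[125:260,310:385],None,fx=4,fy=4,interpolation=cv2.INTER_CUBIC)
b=cv2.resize(im[165:265,215:310],None,fx=5,fy=5,interpolation=cv2.INTER_CUBIC)
import numpy as np
o=np.zeros((540,775,3),np.uint8);o[:540,:300]=a;o[:500,300:775]=b
cv2.imwrite("pics/t1c.png",o)
E
```

```text
tabtop (array([0.4247, 0.1188, 0.191 ]), np.float64(0.00043199193295986345))
[[0.4229 0.1339 0.194 ]
 [0.4176 0.1057 0.194 ]
 [0.4278 0.1037 0.194 ]
 [0.4329 0.1326 0.194 ]]
tag yaw from tab -0.17860826863968665
rack edge yaw -0.133036330352599 [0.012  0.0895 0.    ]
rail [array([0.6129, 0.0492, 0.165 ]), array([0.5955, 0.1849, 0.165 ])] 0.12723044715501194
top rail yaw 0.10754101239328148 0.3115218297059103
mark [0.6476 0.1247 0.127 ] (array([0.6501, 0.123 , 0.1208]), np.float64(0.0023294708185955504))
coup [[ 0.4548 -0.1982  0.104 ]
 [ 0.4545 -0.1245  0.104 ]
 [ 0.537  -0.1274  0.104 ]
 [ 0.5396 -0.1945  0.104 ]] [ 0.4965 -0.1611  0.104 ]
flange [ 0.4952 -0.2584  0.074 ] bar root [ 0.4941 -0.2125  0.074 ]
```

View pics/t1c.png

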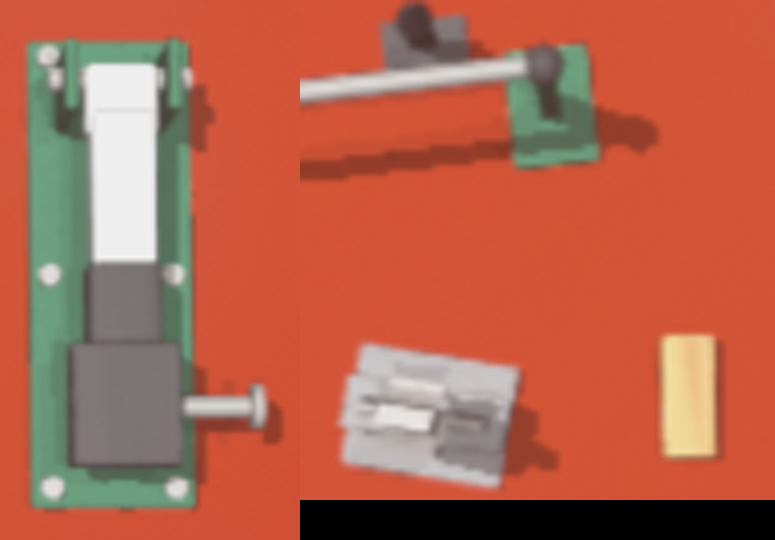

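```bash
cat > cfg.py <<'E'
from h import *
np.set_printoptions(precision=4,suppress=True)
TY=-.145; TAG=np.array([.425,.119]); RY=.115
E0=np.array([.6129,.0492]); ry=np.array([-np.sin(RY),np.cos(RY)]); rx=np.array([np.cos(RY),np.sin(RY)])
MID=E0+.155*ry; MARK=np.array([.6485,.1235]); MY=(MARK-MID)@ry   # marker place along rail
def rail(y,x,z): return [*(MID+y*ry+x*rx),z]
def st(m): print(m,manip.current_tool_pos(),"F",manip.current_force(),"gap",manip.current_finger_gap(),"t",manip.current_clock())
E
python3 - <<'E'
from cfg import *
print(MID,MY,(MARK-MID)@rx)
manip.move_pose([*TAG,.25],q(TY)); manip.servo_line([*TAG,.153],vel=.12); st("at")
effector.close(30); st("closed")
manip.servo_line([*TAG,.24],vel=.08); st("up")
p=rail(.10,-.07,.225); manip.move_pose(p,q(RY)); st("pre")
im=viewer.get_image("wrist"); cv2.imwrite("pics/w2.png",im[:,:,::-1])
E
```

```text
[0.5951 0.2032] -0.08527574963226818 0.04389053326923529
at [0.4259 0.1191 0.1538] F [-0.4239 -0.0596 -0.0463] gap 0.09183713179457294 t 3.7167
closed [0.4265 0.1188 0.1533] F [ 5.6941  0.0822 -4.4347] gap 0.012264923742958957 t 4.9667
up [0.4245 0.1189 0.2394] F [-0.0094  0.9559 -2.1706] gap 0.01233063939959684 t 6.2083
pre [0.5138 0.2937 0.224 ] F [ 0.0509 -0.2955 -2.2171] gap 0.011787908295282567 t 7.0167
```

View pics/w2.png

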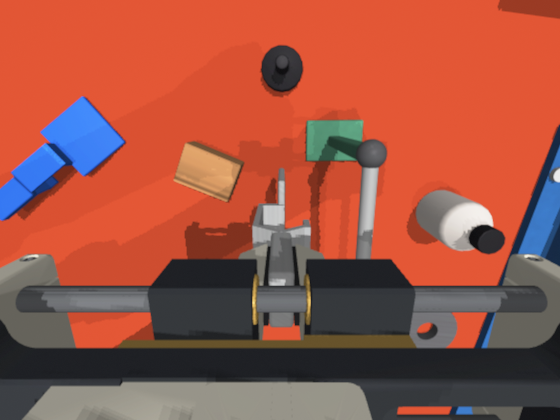

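The tag is held upright with its lip on the rail side, and the rail's +y ball is at (372,153). I'll check that against the rail model and hook it on.

Run:
```python
from cfg import *
c=viewer.get_calibration("wrist"); print("ball",onz(c,(372,153),.165),"pred",MID+.155*ry,"rail pt",onz(c,(366,230),.165))
manip.servo_line(rail(.10,-.07,.218),vel=.1)
manip.servo_line(rail(.10,-.03,.218),vel=.1); st("half")
manip.servo_line(rail(.10,0,.218),vel=.06); st("in")
z=.218
while z>.180 and manip.current_force()[2]< -2.2+2.5:
    z-=.004 if z>.192 else .0015
    manip.servo_line(rail(.10,0,z),vel=.05)
st("down"); manip.sleep(.3)
```

```text
ball [0.5742 0.3575 0.165 ] pred [0.5773 0.3572] rail pt [0.5819 0.2976 0.165 ]
half [0.5534 0.299  0.2177] F [-0.3861 -0.1182 -2.454 ] gap 0.011570086402892393 t 7.8667
in [0.5835 0.3025 0.2177] F [-0.2831 -0.1622 -2.992 ] gap 0.011888372323582436 t 8.5167
down [0.5838 0.3026 0.189 ] F [-1.5583 -0.9147  1.108 ] gap 0.011876594955692899 t 10.5167
```

Run:
```python
from cfg import *
manip.servo_line(rail(.10,0,.1905),vel=.05)
manip.servo_line(rail(0,0,.1905),vel=.08); st("mid")
manip.servo_line(rail(MY,0,.1905),vel=.05); st("mark")
c=viewer.get_calibration("wrist"); np.savez("w3.npz",**c)
im=viewer.get_image("wrist"); cv2.imwrite("pics/w3.png",im[:,:,::-1])
print("pred tip px ray check; nominal mark",MARK)
```

```text
mid [0.5949 0.2042 0.1905] F [-0.1451  0.2496 -2.0094] gap 0.011783566989703405 t 12.4667
mark [0.6048 0.1189 0.1905] F [-0.4732  0.9404 -2.7172] gap 0.011850715081980817 t 14.325
pred tip px ray check; nominal mark [0.6485 0.1235]
```

View pics/w3.png

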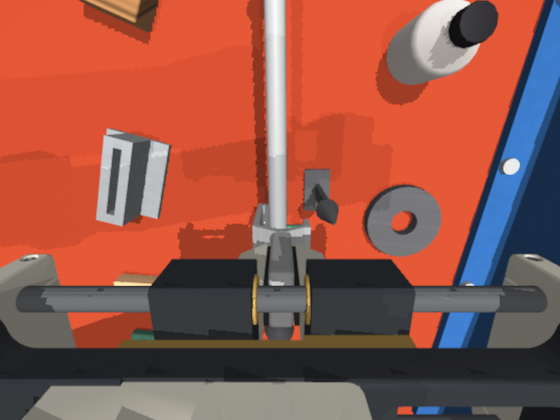

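The tag is on the rail. The marker tip is at about (332,221), so I'll recompute its place along the rail, correct, lower and release.

Run:
```python
from cfg import *
w=dict(np.load("w3.npz")); w1=dict(np.load("w1.npz")); 
m=onz(w,(332,221),.127); print(m,(m[:2]-MID)@ry,MY, tri(w,(332,221),w1,(400.75,151)))
y=((m[:2]-MID)@ry+MY)/2
manip.servo_line(rail(y,0,.1905),vel=.05)
z=.1905
while z>.184 and manip.current_force()[2]<0:
    z-=.001; manip.servo_line(rail(y,0,z),vel=.05)
st("down")
effector.open_jaws(); manip.sleep(.4); st("open")
manip.servo_line(rail(y,0,.30),vel=.15); st("up")
# look from above, hitch
print(manip.solve_ik([.49,-.25,.30],q(0)))
manip.move_pose([.49,-.20,.30],q(0))
c=viewer.get_calibration("wrist"); np.savez("w4.npz",**c)
im=viewer.get_image("wrist"); cv2.imwrite("pics/w4.png",im[:,:,::-1])
st("look")
```

```text
[0.6455 0.1268 0.127 ] -0.08162554778820891 -0.08527574963226818 (array([0.6469, 0.1255, 0.1257]), np.float64(0.0027478884253374527))
down [0.6049 0.1204 0.1875] F [-2.6548 -0.1892  4.9635] gap 0.011812394636144743 t 15.625
open [0.6047 0.1203 0.1865] F [-0.2322  0.5163  0.0453] gap 0.0918594532002003 t 17.3417
up [0.604  0.1201 0.2989] F [ 0.0712  0.4385 -0.3965] gap 0.09204592347056265 t 18.25
[ 0.4112  0.2246  0.0139  1.7289 -0.0033  1.188   0.426 ]
look [ 0.4911 -0.1981  0.2999] F [-0.0371  0.2164 -0.0186] gap 0.09183161833456942 t 19.5833
```

View pics/w4.png

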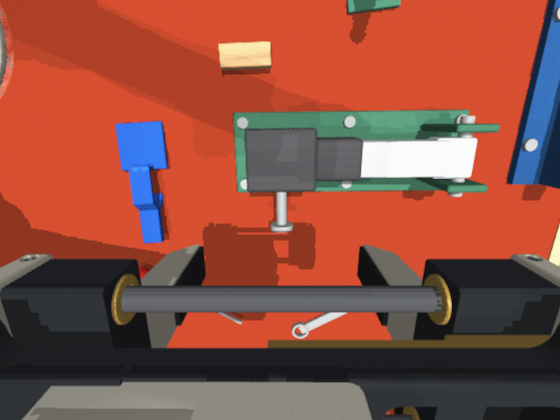

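The bar runs from (281,192) to the flange at (281,228).

Run:
```python
from cfg import *
w=dict(np.load("w4.npz"))
print("root",onz(w,(281,192),.074),"flange inner",onz(w,(281,222),.074),"outer",onz(w,(281,230),.074))
print("coupler corners",[onz(w,p,.104) for p in [(247,130),(315,128),(315,190),(248,191)]])
print("tongue centreline",onz(w,(340,159),.1),onz(w,(470,157),.1))
im=viewer.get_image("scene"); cv2.imwrite("pics/s2.png",cv2.resize(im[160:300,180:440],None,fx=3,fy=3,interpolation=cv2.INTER_CUBIC)[:,:,::-1])
```

```text
root [ 0.4914 -0.2093  0.074 ] flange inner [ 0.4916 -0.2522  0.074 ] outer [ 0.4916 -0.2641  0.074 ]
coupler corners [array([ 0.4513, -0.128 ,  0.104 ]), array([ 0.5308, -0.1255,  0.104 ]), array([ 0.5336, -0.1996,  0.104 ]), array([ 0.4503, -0.2012,  0.104 ])]
tongue centreline [ 0.5631 -0.1618  0.1   ] [ 0.721  -0.1588  0.1   ]
```

View pics/s2.png

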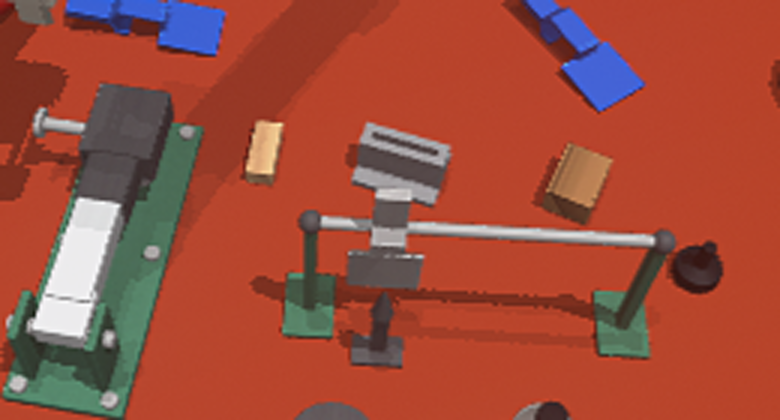

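The tag hangs upright on the rail right behind the marker, and the rack is empty. Now I'll take the latch and pull it out.

```bash
cat > hit.py <<'E'
from cfg import *
HY=.02; hx=np.array([np.cos(HY),np.sin(HY),0]); hy=np.array([-np.sin(HY),np.cos(HY),0]); UZ=np.array([0,0,1.])
BAR=np.array([.4917,-.2285,.074]); G=manip.grip_depth
def pose(th,out):
    b=BAR+.23*hx+.008*UZ+(-.23*np.cos(th)-.008*np.sin(th))*hx+(.23*np.sin(th)-.008*np.cos(th))*UZ-out*hy
    r=R.from_rotvec(th*hy)*down(HY)
    return b+G*r.as_matrix()[:,2], r.as_quat()
E
python3 - <<'E'
from hit import *
s=viewer.get_calibration("scene"); tt=onz(s,(180+392/3,160+196/3),.227); print("tag tab top along rail vs mark",(tt[:2]-MID)@ry,(tt[:2]-MID)@rx)
print([manip.solve_ik(*pose(th,.02)) for th in (0,.36)])
p,o=pose(0,0); manip.move_pose([p[0],p[1],.16],o); st("above")
manip.servo_line(p,vel=.08); st("at")
effector.close(50); st("closed")
for i in range(1,16):
    d=.002*i
    if i>13: break
    manip.servo_line(pose(0,d)[0],vel=.03); F=manip.current_force(); print(d,F,manip.current_tool_pos()[1])
    if F@hy>20 or (d>=.021 and F@hy>12): break
E
```

```text
tag tab top along rail vs mark -0.08551848639260129 0.008648585603250426
[array([ 0.4092,  0.5251,  0.0121,  1.9338, -0.0096,  0.6827,  0.4472]), array([0.3242, 0.6185, 0.0148, 1.5902, 0.1204, 1.2738, 0.3026])]
above [ 0.4928 -0.228   0.1607] F [ 0.2926 -0.3503  0.9143] gap 0.09175277762614012 t 20.2583
at [ 0.4922 -0.2287  0.0557] F [-0.1209  0.6501 -0.4418] gap 0.0914901707505455 t 21.7167
closed [ 0.4914 -0.2285  0.0552] F [-0.8669  0.4773  0.9468] gap 0.012553106060685843 t 22.925
0.002 [-1.564   4.6983  3.3294] -0.22917726457458287
0.004 [-2.4072  5.2503  4.5607] -0.2311317413161061
0.006 [-3.0747  6.761   3.0886] -0.23288528196886932
0.008 [-2.3693  6.0067  4.159 ] -0.23467903225832817
0.01 [-2.2995  7.7669  5.4625] -0.23645092860638894
0.012 [-2.2321  6.9464  5.416 ] -0.23816081337063835
0.014 [-2.9831  8.7066  5.4114] -0.23992556187910463
0.016 [-1.7854  8.5025  4.5463] -0.24166217154180825
0.018000000000000002 [-1.9265  8.9704  5.5652] -0.24339473827380226
0.02 [-3.3542  9.5883  6.877 ] -0.24514359873717012
0.022 [-3.0823  9.4729  6.0522] -0.24693442824485526
0.024 [-2.5534 10.4808  7.384 ] -0.24853706598270048
0.026000000000000002 [-3.5504 14.4538  9.6297] -0.24861946028554255
```

The force followed the spring's curve, then jumped at the stop, so the latch is fully out. Now the lift, along the arc.

Run:
```python
from hit import *
out=.026
for th in np.arange(.03,.361,.03):
    p,o=pose(th,out); manip.servo_line(p,o,vel=.05); F=manip.current_force(); print(round(th,2),F,manip.current_tool_pos()-p)
    if np.linalg.norm(F)>45: break
manip.sleep(.5); st("held")
im=viewer.get_image("scene"); cv2.imwrite("pics/s3.png",cv2.resize(im[160:300,180:440],None,fx=3,fy=3,interpolation=cv2.INTER_CUBIC)[:,:,::-1])
```

```text
0.03 [ 0.8569 11.8667 -5.2663] [-0.0006  0.0059 -0.0017]
0.06 [ 0.1571 12.108  -5.782 ] [-0.0006  0.0059 -0.0019]
0.09 [-1.1267 11.8503 -5.6194] [-0.0007  0.0059 -0.002 ]
0.12 [-0.1345 12.2551 -6.2471] [-0.0008  0.0059 -0.002 ]
0.15 [-0.7582 12.2929 -5.5415] [-0.0008  0.0059 -0.002 ]
0.18 [-1.4265 11.5758 -5.54  ] [-0.0009  0.0059 -0.0021]
0.21 [-2.8424 12.0252 -4.4965] [-0.0009  0.0059 -0.0021]
0.24 [-2.169  11.6139 -4.3291] [-0.001   0.0059 -0.0021]
0.27 [-2.3538 11.0956 -4.6027] [-0.0011  0.0059 -0.0021]
0.3 [-2.092  12.3144 -4.0257] [-0.0012  0.0059 -0.0021]
0.33 [-4.282  12.851  -4.1537] [-0.0013  0.0058 -0.0021]
0.36 [-3.8347 10.876  -3.9906] [-0.0013  0.0059 -0.0021]
held [ 0.4962 -0.2486  0.1357] F [-3.2863 11.6982 -4.2144] gap 0.012431123224615039 t 30.175
```

View pics/s3.png

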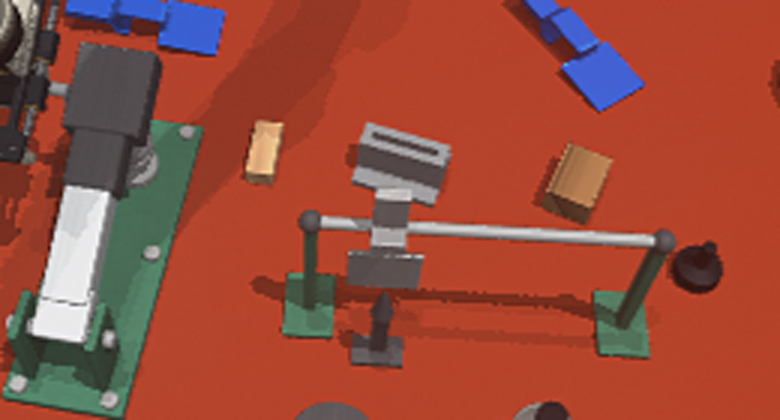

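The tongue is raised with the ball visible underneath, the bar is in the fingers, and the tag hasn't moved. Handing in.

Run:
```python
from hit import *
st("final"); print(np.abs(manip.current_joint_velocities()).max()); print(manip.hand_in())
```

```text
final [ 0.4962 -0.2485  0.1358] F [-3.7319 12.1154 -3.9169] gap 0.012686431877191838 t 30.225
0.0020969056405795135
the job is handed in; nothing more can be done
None
```

The job is done and handed in at 30.2 s of the 54 s limit; `hand_in` gave no verdict.

**What I did:**
- **Tag:** I lifted it out of the rack and hooked it on the rail about 18 cm short of the marker. I then slid it along to the marker and let go.
- **Hitch:** I pulled the latch out by its bar until it hit its stop. The pull rose to about 10.5 N along the spring, then jumped to 14.5 N. I then lifted the tongue along its arc to a commanded 0.36 rad.

**Last checks:**
- **Tag position:** The final scene picture shows the tag upright on the rail at the marker. One ray measurement put it 2 mm from the last marker estimate along the rail (4 mm between the two estimates, 15 mm allowed). The same measurement put the tab top 9 mm off the rail line across the rail. The top camera gave similar-sized offsets, so I put this down to measurement error and did not recheck it.
- **Tongue:** The ball is visible under the raised coupler. The fingers held a steady load of about 4 N down and 12 N from the latch. The arm was practically still, with a top joint speed of 0.002 rad/s. The arm sat about 2 mm below its commanded height, so the tongue is at about 0.35 rad by the tool's position.
- **Finger gap:** It read 12.5 mm on the 14 mm bar. I could not explain this, but the grip did not slip.
- **Bystanders:** The offcut and wooden block looked unmoved in the last picture; I did not measure them. The wrench, screwdriver, flange, oil bottle and knob were not fully in view.

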